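# Pair the short remote with the soundbar

### The job

Pair the short remote with the soundbar using only closed fingertips: first press the soundbar's long bar key fully down and let it up, next press the raised end of the soundbar's rocker until it is fully over, and last press the round key of the short remote fully down and keep holding it down; you finish while still holding that key. Press no other key and do not press the bar key a second time, leave both remotes lying where they are, and do not pick up or push aside anything else on the console.

Things in the scene. Friction and masses are not known exactly. Their poses are not given: they have to be found in the camera images.
- soundbar: Black soundbar, a long low box 100 (its x) by 400 (its y) by 60 high, fixed to the console, standing behind the remotes as the robot sees it. Sizes in mm. Origin: centre of its underside; z up. All controls are on its flat top (60 above the console), in one row along its y through its centre line. From its -y end to its +y end: the long bar key, two small square keys, the rocker. Each stands proud of the top, so a fingertip wider than a key can press it.
- bar_key (a joint): The long bar key, a narrow metal bar 12 (soundbar x) by 60 (soundbar y), its centre at y = -110 of the soundbar, its top 8 above the soundbar's top (68 above the console). Spring-loaded: about 1.5 N starts it, 4 N holds it fully down; it springs back up when let go. Joint value: 0 m = up, 0.005 m = fully down. (mm.)
- bar_key_top (a point): Centre of the bar key's top face (moves with the key). Axes as the soundbar's. (mm.)
- rocker (a joint): Rocker: flat metal paddle, dark line across its middle, in a dark grey frame, 28 (soundbar x) by 64 (soundbar y), pivoting at its middle at y = +100 of the soundbar, top there 9 above the soundbar's. Value: -0.13 to -0.09 rad at the start = +y end raised 3 to 4; pressing that end brings it to +0.13 = fully over. It stays where left (friction, 1 to 2.5 N). (mm.)
- rocker_raised (a point): Point on the rocker's top, 24 from its pivot toward the soundbar's +y end (the end that is raised at the start): where to press. It moves down about 6 as the rocker tips over. (mm.)
- rocker_lowered (a point): Point on the rocker's top, 24 from its pivot toward the soundbar's -y end (the end that is down at the start). (mm.)
- square_key_a (a joint): One of the two small square keys, 16 by 16, at y = -20 of the soundbar; not part of the job. Spring-loaded: about 1.5 N starts it, 4 N holds it fully down; it springs back up when let go. Joint value: 0 m = up, 0.005 m = fully down. (mm.)
- square_key_a_top (a point): Centre of that square key's top face, 68 above the console. (mm.)
- square_key_b (a joint): The other small square key, 16 by 16, at y = +18 of the soundbar; not part of the job. Spring-loaded: about 1.5 N starts it, 4 N holds it fully down; it springs back up when let go. Joint value: 0 m = up, 0.005 m = fully down. (mm.)
- square_key_b_top (a point): Centre of that square key's top face, 68 above the console. (mm.)
- remote_short: The short slim remote, black, 135 long (its x) by 44 wide by 18 thick, about 110 to 180 g, lying loose face up and roughly crosswise to the robot (its +x end toward the robot's left) on the console in front of the soundbar. Sizes in mm. Origin: centre of its underside. Its round key is 35 from the middle toward its +x end; the many tiny pads on the rest of its face are flat print and do nothing.
- pair_key (a joint): The short remote's one round push key (pairing key), 20 across, bare metal with a flat grey ring round it, its top 8 above the remote's face (26 above the console). Spring-loaded: about 1.5 N starts it, 4 N holds it fully down; it springs back up when let go. Joint value: 0 m = up, 0.005 m = fully down. (mm.)
- pair_key_top (a point): Centre of the round key's top face on the short remote (moves with the key). (mm.)
- remote_long: The long slim remote, like the short one but 180 long (its x), its round key 55 from the middle toward its +x end. Sizes in mm. Origin: centre of its underside. Loose; not part of the job. It may lie to the left or the right of the short one.
- other_key (a joint): The long remote's round key, same size as the short one's; not to be pressed. Spring-loaded: about 1.5 N starts it, 4 N holds it fully down; it springs back up when let go. Joint value: 0 m = up, 0.005 m = fully down. (mm.)
- tray: Clear acrylic tray, 130 by 130 by 22 high, loose. Sizes in mm. Origin: centre of its underside.
- earbud_case: White earbud case, 45 by 60 by 22, loose in the tray. Sizes in mm. Origin: centre of its underside.
- tumbler: Stainless steel tumbler, 72 across the rim, 125 high, loose. Sizes in mm. Origin: centre of its underside.
- succulent_pot: Teal ceramic pot with a succulent, 92 across, about 120 high with the plant, loose. Sizes in mm. Origin: centre of its underside.
- caddy: Rattan-look plastic caddy with its lid clipped on, 128 (x) by 178 (y) by 86 high, loose. Sizes in mm. Origin: centre of its underside.
- candle: Candle in a white ceramic cup, 56 across, 42 high, loose, standing between the two remotes. Sizes in mm. Origin: centre of its underside.
There are look-alikes about, which are no part of the job. What is shaped like the remote_short but blue is not meant. Leave any green look-alike of the remote_long alone.

How it is judged (in metres and radians):
On the way, in this order (a step that is already met when the one before it is completed fails the run):
1. the long bar key is pressed down (value of joint bar_key above 0.0035 m), for 0.05 s.
2. the rocker is tipped fully over, the bar key being up again (value of joint rocker above 0.09 rad and value of joint bar_key below 0.0015 m), for 0.1 s.
3. the short remote's round key is pressed down by the fingers (value of joint pair_key above 0.0035 m and contact force between the fingers and remote_short above 0.5 N), for 0.3 s.
At the end, for the whole second after the job is handed in: The short remote's round key is held down by the fingers (3.5 mm or more of its 5 mm, over 0.5 N), the rocker is tipped over (beyond 0.09 rad of 0.13), the bar key and all other keys are up (within 1.5 mm), and both remotes lie where they were (within 30 mm, not raised 12 mm) (all of step 2 and all of step 3 and distance of each of remote_short, remote_long from where it was at the start of the episode below 0.03 m and height (world z) of remote_short below 0.012 m and value of joint each of square_key_a, square_key_b, other_key below 0.0015 m); the arm keeps its last pose, push and grip.
It fails at once if a thing on the console (tray, earbud case, tumbler, pot, caddy or candle) is shoved, lifted or tipped over (moved more than 30 mm) (distance of any of tray, earbud_case, tumbler, succulent_pot, caddy, candle from where it was at the start of the episode above 0.03 m).
It fails at once if a remote is pushed away (more than 30 mm) or picked up (12 mm or more) (distance of any of remote_short, remote_long from where it was at the start of the episode above 0.03 m or height (world z) of any of remote_short, remote_long above 0.012 m).
It fails at once if a square key or the long remote's round key is pressed (value of joint any of square_key_a, square_key_b, other_key above 0.003 m).
It fails at once if the pairing key is pressed before the rocker has been tipped over (value of joint pair_key above 0.003 m and value of joint rocker below 0.05 rad).
It fails at once if the bar key is pressed again after the rocker has been tipped (value of joint bar_key above 0.003 m and value of joint rocker above 0.05 rad).
It also fails if it takes over 42 s, if anything falls off the work surface, if the arm or the gripper's body presses on something with over 40 N, if the wrist force passes 120 N, or if a joint passes its speed limit or range.

### The arm

A 7-joint arm with a two-finger parallel gripper is mounted at the origin on the work surface. World frame = base frame: x ahead of the robot, y to its left, z up, the work surface at z = 0. Lengths are in mm, angles in degrees, forces in N, time in s.
With the tool pointing down it reaches from about 375 to 925 mm from the base axis. Payload 3.1 kg.
Tool frame: the origin (TCP) lies on the centre line of the jaws, within the pads' length; the fingertips stand 8 mm ahead of it and the grasp point (between the pads) lies 11 mm behind it (ctrl.nose_length is the distance from the TCP to the fingertips, in mm); z points along the fingers, y is the line along which they close (so a half turn about z gives the same grasp; the last joint's range is limited). The gripper opens to 85 mm and grips with 20 to 120 N. Pads are 22 mm wide; open, the fingers measure 114 mm over their backs; the gripper's body (76 mm by 85 mm) begins 54 mm behind the grasp point. The pads swing forward as they close: fully open they stand 13 mm farther back than shut.
Start: joints at [66.303, 21.939, 2.515, 91.553, -1.026, 66.532, -2.859], TCP at [201.895, -617.852, 216.269] pointing down, gripper open.
Joint ranges: [-149.38, 149.38], [-23.57, 123.04], [-84.95, 90], [0, 143.3], [-89.99, 269.99], [3.08, 112.72], [-163.45, 163.45]. Speed limits (degrees/s): [159.86, 159.86, 180, 180, 180, 180, 180].

### API

Orientations are given as [roll, pitch, yaw] about the fixed x, y, z axes, in that order (R = Rz(yaw) Ry(pitch) Rx(roll)).
In Python, from cell import ctrl gives the robot as it stands.
- The arm moves only by the tool play_rows, never from a script. Its argument "targets" is one flat list of numbers, 7 for each row, row after row: the opening, from 0 (shut) to 1 (fully open), then the shift along the tool's x, y, z normalised to -1 to 1, where 1 is 75 mm, then the turn, a rotation vector about the tool's x, y, z normalised to -1 to 1, where 1 is 2 rad. A call has exactly 8 rows; each row shifts and turns the commanded pose from where the row before left it, along the tool's axes as they then stand; what a row does not reach is not made up. A row lasts 1/8 s, in which the tool goes at most 62.5 mm and 10.7 degrees, less where a joint would pass 70% of its speed; a pose out of reach is approached as far as the arm can. A call with a number of a shift or a turn outside -1 to 1 is refused whole. A call with a gripper value outside its range is refused whole. The fingers move at their own pace and stop on an object; the grip force is fixed at half the most. Time passes only in rows, so rows that do not move let the fingers close, or fill a call up. It gives the time, the measured TCP pose, the force, the opening and the grip force at its end, in the units of the state.
- ctrl.get_state(): the state, without advancing time (a new reading comes with each control period).
- ctrl.camera(name): name is "scene" or "top"; returns (picture, depth): 400x640x3 uint8, red, green, blue; 400x640 float32, mm along the optical axis (not along the pixel's ray), 0 where there is no reading.
- ctrl.camera_params(name): a dict with "fx", "fy", "cx", "cy" (pixels), "R" (3x3) and "t" (3): a world point X has camera coordinates R X + t. Camera axes: x right, y down, z forward; pixel columns grow to the right and rows downward; lengths in mm; the calibration is good to about 2 mm. A picture is of the moment at which its call begins. camera_params takes no time and is no camera call.
- ctrl.job_done(): hands the job in; it is judged then, once.
The state is a dict: "time": time; "q": joint angles; "qvel": joint speeds; "joint_efforts": joint torques, N m; "eef_pos": TCP position; "tcp_rot": TCP orientation; "ft_force": force on the tool from outside, world axes, zero at the start; "torque": the same for the moment, N m; "opening": finger opening in mm; "grasp_force": force on a finger pad.
Only numpy, scipy, OpenCV 4.12 (cv2) and the standard library are available. Lean on these libraries where they do the work, as an engineer would, in place of code of your own. Each camera call takes 0.05 s, during which the arm holds its last target. There are 200 camera calls.

## Working session

There is one attempt and no reset: what is moved stays moved. The work goes in short steps, Python scripts to look and compute and a tool call to move; the robot and the scene stay as the last step left them, time stands still between calls to the robot, and variables do not carry over. Pictures are saved under pics/ and viewed, at most 10 in all, crops included, and the job is handed in when it is done.

Besides the shell and the picture viewer there is one more tool, called after "Call:" in YAML: its name, and indented under it one key for each argument. play_rows: Moves the arm, as the interface text tells. Scaled input: -1 to 1 covers 75 mm each way for a shift and 2 rad each way for a turn. Its arguments: {"type":"object","properties":{"targets":{"type":"array","items":{"type":"number"}}},"required":["targets"]}

```bash
mkdir -p pics; cat > h.py <<'E'
import numpy as np, cv2
from cell import ctrl
def cam(n):
    p,d=ctrl.camera(n); np.savez(f'{n}.npz',p=p,d=d); return p,d
def load(n):
    z=np.load(f'{n}.npz'); return z['p'],z['d']
def ray(n,u,v,z):
    c=ctrl.camera_params(n); R=np.array(c['R']);t=np.array(c['t'])
    o=-R.T@t; d=R.T@np.array([(u-c['cx'])/c['fx'],(v-c['cy'])/c['fy'],1])
    return o+d*(z-o[2])/d[2]
def proj(n,X):
    c=ctrl.camera_params(n); p=np.array(c['R'])@np.array(X)+np.array(c['t'])
    return c['fx']*p[0]/p[2]+c['cx'],c['fy']*p[1]/p[2]+c['cy']
E
python3 - <<'E'
from h import *
for n in('top','scene'):
    p,d=cam(n); cv2.imwrite(f'pics/{n}0.png',p[:,:,::-1]); c=ctrl.camera_params(n); R=np.array(c['R']); print(n,c['fx'],R.round(3).tolist(),(-R.T@np.array(c['t'])).round())
s=ctrl.get_state(); print(s['eef_pos'],s['tcp_rot'],s['opening'],s['time'],ctrl.nose_length)
E
```

```text
top 423.4818390847743 [[-0.007, -1.0, -0.014], [-0.994, 0.008, -0.112], [0.112, 0.013, -0.994]] [3.390e+02 1.000e+00 1.333e+03]
scene 415.9249388309271 [[0.805, 0.593, -0.015], [0.396, -0.555, -0.731], [-0.442, 0.583, -0.682]] [1036. -704.  904.]
[ 201.58285504 -617.01072224  215.02338139] [-1.79864074e+02  7.56523673e-03  1.80979875e+01] 85.39521994246381 0.1 8.0
```

View pics/top0.png

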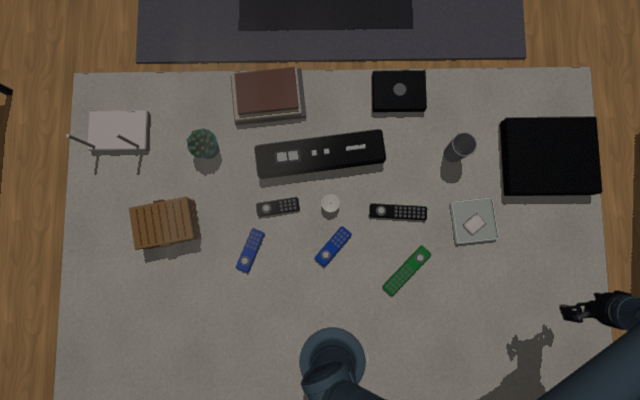

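View pics/scene0.png

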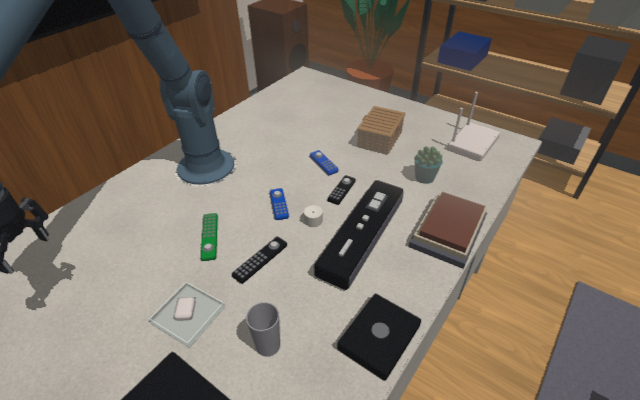

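The top view shows the soundbar at about (320,154), with the rocker at (287,156), the square keys at (314,153) and (326,152), and the bar key at (355,148). Remote candidates are black (278,207), black (398,212), blue (250,250), blue (333,246) and green (407,271). The shorter black one at (278,207), left of the candle (330,204), fits remote_short. Its round key is at about (265,208), toward the robot's left. I'll confirm this in a crop.

```bash
python3 - <<'E'
from h import *
p,d=load('top')
cv2.imwrite('pics/crop.png',cv2.resize(p[120:225,245:435,::-1],None,fx=4.2,fy=4.2,interpolation=cv2.INTER_CUBIC))
g=p.astype(int)
# soundbar dark mask, remote dark masks
def dark(u0,u1,v0,v1):
    m=(p[v0:v1,u0:u1].max(2)<60).astype(np.uint8)
    m=cv2.morphologyEx(m,cv2.MORPH_CLOSE,np.ones((5,5)))
    c=max(cv2.findContours(m,0,2)[0],key=cv2.contourArea)
    r=cv2.minAreaRect(c); return (r[0][0]+u0,r[0][1]+v0),r[1],r[2]
for n,b in dict(sb=(245,395,125,185),short=(250,305,192,222),long=(362,435,198,228)).items(): print(n,dark(*b))
for n,b,z in [('sb',(262,378,138,168),68),('short',(258,297,199,216),26),('long',(372,425,204,220),26)]:
    u0,u1,v0,v1=b; gr=p[v0:v1,u0:u1].min(2); m=(gr>110).astype(np.uint8)
    k,l,s,c=cv2.connectedComponentsWithStats(m)
    for i in range(1,k):
        if s[i,4]>=6:
            w=gr*(l==i); u,v=c[i]+[u0,v0]
            print(n,s[i].tolist(),(round(u,1),round(v,1)),ray('top',u,v,z).round(1), d[int(v),int(u)])
E
```

```text
sb ((320.05259704589844, 154.07839393615723), (35.11924362182617, 128.86904907226562), 82.7249984741211)
short ((277.61271476745605, 206.9826602935791), (13.989261627197266, 41.9677848815918), 81.25383758544922)
long ((397.7583427429199, 211.9526605606079), (57.1390380859375, 14.84213638305664), 3.6522226333618164)
sb [85, 6, 18, 6, 46] (np.float64(355.5), np.float64(146.8)) [646.1 -76.9  68. ] 1288.6635
sb [62, 11, 5, 4, 15] (np.float64(326.3), np.float64(150.7)) [635.   11.9  68. ] 1290.5371
sb [51, 12, 3, 5, 12] (np.float64(314.0), np.float64(152.2)) [630.7  49.5  68. ] 1292.5781
sb [16, 15, 9, 8, 56] (np.float64(281.6), np.float64(156.5)) [618.3 148.4  68. ] 1287.6602
sb [27, 14, 9, 8, 55] (np.float64(293.0), np.float64(155.3)) [621.6 113.7  68. ] 1293.2659
short [6, 7, 5, 4, 15] (np.float64(265.9), np.float64(207.5)) [466.7 201.4  26. ] 1316.1472
short [30, 16, 6, 1, 6] (np.float64(290.5), np.float64(215.0)) [442.7 124.7  26. ] 1337.729
long [40, 0, 13, 2, 14] (np.float64(418.4), np.float64(204.1)) [ 473.6 -271.2   26. ] 1333.5695
long [7, 4, 5, 5, 19] (np.float64(380.8), np.float64(209.8)) [ 456.6 -155.    26. ] 1310.7002
```

View pics/crop.png

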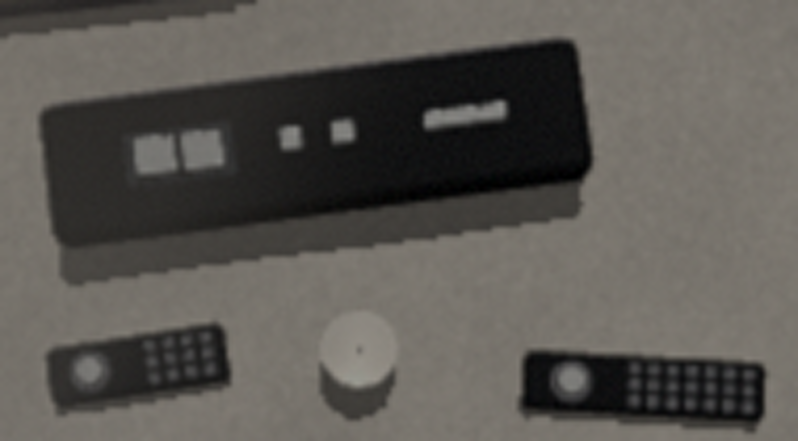

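The crop confirms the short black remote at the lower left, with 3x4 pads and its round key at crop (89,370), which is full-image (266,208). The long black remote is at the lower right. On the soundbar I see, from left to right, the rocker, two square keys and the bar key. Next I close the fingers and turn to the soundbar's yaw (about 97°).

Call:
play_rows:
  targets: [0, 0, 0, 0, 0, 0, -0.086, 0, 0, 0, 0, 0, 0, -0.086, 0, 0, 0, 0, 0, 0, -0.086, 0, 0, 0, 0, 0, 0, -0.086, 0, 0, 0, 0, 0, 0, -0.086, 0, 0, 0, 0, 0, 0, -0.086, 0, 0, 0, 0, 0, 0, -0.086, 0, 0, 0, 0, 0, 0, -0.086]

```text
time: 1.1
eef_pos: [201.6, -617.3, 215.4]
tcp_rot: [-180.0, -0.1, 97.3]
ft_force: [0.9, -0.2, -1.0]
opening: -0.0
grasp_force: 0.0
```

```bash
cat >> h.py <<'E'
from scipy.spatial.transform import Rotation as Ro
def delta(T):
    s=ctrl.get_state(); R=Ro.from_euler('xyz',s['tcp_rot'],degrees=True)
    e=R.inv().apply(np.array(T)-s['eef_pos'])
    print('t',round(s['time'],2),'pos',np.round(s['eef_pos'],1),'rot',np.round(s['tcp_rot'],2),'F',np.round(s['ft_force'],1),'tool d mm',e.round(1),'units',(e/75).round(3))
E
python3 - <<'E'
from h import *
# cross-check in scene view: project the targets and compare to bright blobs nearby
p,d=load('scene')
T={'bar':(645,-77.3,68),'rock':(620,131,69),'pair':(465.5,200.7,26)}
for n,X in T.items():
    u,v=proj('scene',X); print(n,round(u,1),round(v,1))
    u0,v0=int(u)-22,int(v)-22
    g=p[v0:v0+44,u0:u0+44].min(2); k,l,s,c=cv2.connectedComponentsWithStats((g>100).astype(np.uint8))
    for i in range(1,k):
        if 8<s[i,4]<400: print('  ',s[i,4],(c[i]+[u0,v0]).round(1),ray('scene',*(c[i]+[u0,v0]),X[2]).round(1))
delta((645,-77.3,120))
E
```

```text
bar 344.2 246.4
   291 [328.3 233. ] [582.3 -61.9  68. ]
   26 [359.8 225.6] [637.6  12.5  68. ]
   87 [345.3 246.7] [647.8 -76.3  68. ]
   18 [363.9 264.9] [720.8 -99.9  68. ]
rock 376.1 199.7
   153 [376.7 199.9] [622.  131.4  69. ]
   53 [394.8 216.2] [699.1 101.4  69. ]
   28 [365.4 217.1] [632.9  49.6  69. ]
pair 345.4 179.7
   30 [346.6 180.3] [470.6 200.4  26. ]
t 1.1 pos [ 201.6 -617.3  215.4] rot [-1.7998e+02 -9.0000e-02  9.7260e+01] F [ 0.9 -0.2 -1. ] tool d mm [479.5 508.1  96. ] units [6.393 6.775 1.279]
```

Call:
play_rows:
  targets: [0, 0.4, 0.425, 0, 0, 0, 0, 0, 0.4, 0.425, 0, 0, 0, 0, 0, 0.4, 0.425, 0, 0, 0, 0, 0, 0.4, 0.425, 0, 0, 0, 0, 0, 0.4, 0.425, 0, 0, 0, 0, 0, 0.4, 0.425, 0, 0, 0, 0, 0, 0.4, 0.425, 0, 0, 0, 0, 0, 0.4, 0.425, 0, 0, 0, 0]

```text
time: 2.1
eef_pos: [426.4, -347.4, 215.8]
tcp_rot: [-180.0, -0.0, 96.9]
ft_force: [0.8, -0.7, 0.2]
opening: -0.3
grasp_force: 0.0
```

Call:
play_rows:
  targets: [0, 0.4, 0.425, 0, 0, 0, 0, 0, 0.4, 0.425, 0, 0, 0, 0, 0, 0.4, 0.425, 0, 0, 0, 0, 0, 0.4, 0.425, 0, 0, 0, 0, 0, 0.4, 0.425, 0, 0, 0, 0, 0, 0.4, 0.425, 0, 0, 0, 0, 0, 0.4, 0.425, 0, 0, 0, 0, 0, 0.4, 0.425, 0, 0, 0, 0]

```text
time: 3.1
eef_pos: [650.5, -78.9, 215.5]
tcp_rot: [-179.9, -0.0, 96.9]
ft_force: [0.3, -0.3, 0.6]
opening: -0.1
grasp_force: 0.0
```

```bash
python3 - <<'E'
from h import *
delta((646,-77,84))
E
```

```text
t 3.1 pos [650.5 -78.9 215.5] rot [-179.93   -0.     96.91] F [ 0.3 -0.3  0.6] tool d mm [  2.5  -4.1 131.5] units [ 0.033 -0.054  1.754]
```

Call:
play_rows:
  targets: [0, 0.03, -0.06, 0.25, 0, 0, 0, 0, 0, 0, 0.25, 0, 0, 0, 0, 0, 0, 0.25, 0, 0, 0, 0, 0, 0, 0.25, 0, 0, 0, 0, 0, 0, 0.25, 0, 0, 0, 0, 0, 0, 0.25, 0, 0, 0, 0, 0, 0, 0.22, 0, 0, 0, 0, 0, 0, 0, 0, 0, 0]

```text
time: 4.1
eef_pos: [643.9, -78.0, 85.1]
tcp_rot: [-179.8, -0.1, 96.9]
ft_force: [0.2, -1.3, 0.5]
opening: 0.0
grasp_force: 0.0
```

```bash
python3 - <<'E'
from h import *
p,d=cam('scene'); cv2.imwrite('pics/bar.png',cv2.resize(p[160:300,270:460,::-1],None,fx=4,fy=4,interpolation=cv2.INTER_CUBIC))
delta((646,-77,71))
E
```

```text
t 4.15 pos [645.  -77.9  86.5] rot [-1.7992e+02 -3.0000e-02  9.6950e+01] F [-0.3  0.2 -0.5] tool d mm [ 0.8  1.1 15.5] units [0.011 0.015 0.206]
```

View pics/bar.png

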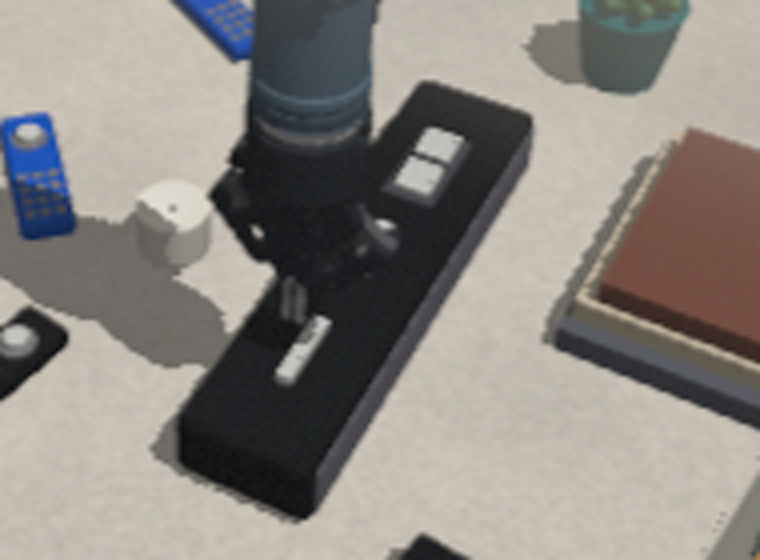

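The fingertips are right above the bar key, at crop (305,330). I'll press slowly.

Call:
play_rows:
  targets: [0, 0, 0, 0.08, 0, 0, 0, 0, 0, 0, 0.06, 0, 0, 0, 0, 0, 0, 0.02, 0, 0, 0, 0, 0, 0, 0.02, 0, 0, 0, 0, 0, 0, 0.02, 0, 0, 0, 0, 0, 0, 0, 0, 0, 0, 0, 0, 0, 0, 0, 0, 0, 0, 0, 0, 0, 0, 0, 0]

```text
time: 5.15
eef_pos: [645.6, -78.1, 72.4]
tcp_rot: [180.0, 0.0, 96.9]
ft_force: [0.0, 0.2, -0.9]
opening: 0.2
grasp_force: 0.0
```

Call:
play_rows:
  targets: [0, 0, 0, 0.02, 0, 0, 0, 0, 0, 0, 0.02, 0, 0, 0, 0, 0, 0, 0, 0, 0, 0, 0, 0, 0, 0, 0, 0, 0, 0, 0, 0, 0, 0, 0, 0, 0, 0, 0, 0, 0, 0, 0, 0, 0, 0, 0, 0, 0, 0, 0, 0, 0, 0, 0, 0, 0]

```text
time: 6.15
eef_pos: [645.5, -78.1, 69.3]
tcp_rot: [180.0, 0.0, 96.9]
ft_force: [-0.1, 0.7, -0.4]
opening: -0.1
grasp_force: 0.0
```

```bash
python3 - <<'E'
from h import *
for i in range(3):
    p,d=cam('scene'); delta((646,-77,71))
cv2.imwrite('pics/bar2.png',cv2.resize(p[200:270,310:400,::-1],None,fx=7,fy=7,interpolation=cv2.INTER_CUBIC))
E
```

```text
t 6.2 pos [645.5 -78.1  69.3] rot [180.     0.    96.94] F [ 0.1 -0.4  0.2] tool d mm [ 1.   0.7 -1.7] units [ 0.014  0.009 -0.023]
t 6.25 pos [645.4 -78.1  69.3] rot [-180.     -0.     96.93] F [0.4 0.1 0.7] tool d mm [ 1.   0.7 -1.7] units [ 0.014  0.009 -0.023]
t 6.3 pos [645.5 -78.1  69.3] rot [-180.      0.     96.93] F [-0.4  0.2 -0.1] tool d mm [ 1.   0.7 -1.7] units [ 0.014  0.009 -0.023]
```

View pics/bar2.png

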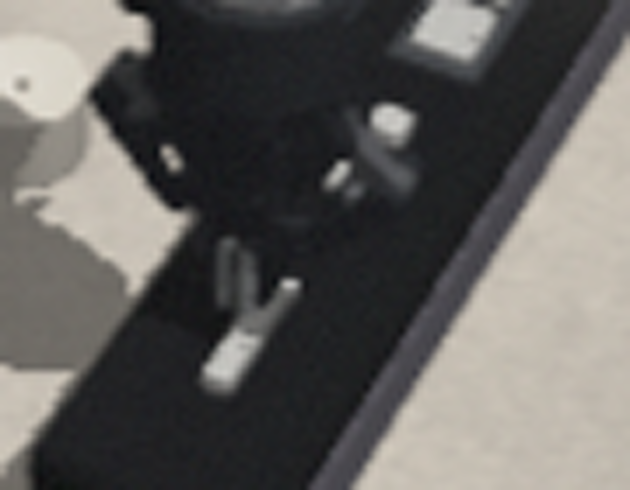

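```bash
python3 - <<'E'
from h import *
p,d=load('scene'); c=ctrl.camera_params('scene'); R=np.array(c['R']);t=np.array(c['t'])
v,u=np.mgrid[228:262,334:360]
D=d[228:262,334:360]
X=np.stack([(u-c['cx'])/c['fx']*D,(v-c['cy'])/c['fy']*D,D],-1)-t; W=X@R
for r in range(4,28,1):
    print(228+r,' '.join(f"{a:.0f}/{b:.0f}/{z:.0f}" for a,b,z in W[r,3:20]) if r%2==0 else '')
print(proj('scene',(645.5,-78,61)),proj('scene',(645.5,-78,69)))
E
```

```text
232 595/-38/59 632/-90/127 636/-91/130 640/-92/133 640/-88/130 643/-88/132 643/-83/128 649/-87/135 653/-88/138 655/-88/139 657/-87/140 660/-87/141 659/-79/134 662/-80/137 666/-82/141 670/-84/145 674/-85/148
233 
234 599/-44/58 602/-42/59 634/-87/118 635/-85/117 640/-87/122 643/-87/124 645/-85/123 649/-88/128 654/-90/132 657/-90/135 658/-87/133 659/-84/131 662/-84/132 666/-86/137 670/-87/141 671/-85/139 673/-83/139
235 
236 604/-51/61 607/-51/62 633/-85/108 636/-85/110 640/-87/114 644/-89/118 646/-86/117 649/-86/119 654/-89/125 656/-88/125 655/-82/119 659/-83/122 656/-73/111 656/-69/109 669/-86/132 672/-85/133 675/-85/134
237 
238 607/-55/57 611/-56/61 633/-86/101 636/-85/102 642/-90/110 643/-86/108 646/-86/109 649/-87/112 653/-87/115 653/-83/112 654/-80/109 658/-81/113 656/-73/105 657/-69/101 639/-34/59 642/-34/61 644/-32/60
239 
240 612/-63/59 614/-61/59 633/-85/93 637/-86/96 642/-90/103 643/-86/100 646/-86/102 649/-86/104 651/-85/104 654/-84/105 657/-83/106 658/-81/105 655/-71/94 645/-49/68 646/-45/65 646/-41/61 648/-39/61
241 
242 617/-69/60 619/-69/61 622/-67/61 623/-65/60 643/-9
[... 754 characters left out ...]
59 638/-91/62 643/-94/68 645/-92/68 648/-92/69 651/-91/70 651/-87/66 652/-84/65 652/-78/59 654/-77/59 656/-75/59 660/-76/62 661/-73/60 663/-71/59 667/-72/63 667/-67/58
251 
252 638/-101/63 639/-97/59 645/-102/69 646/-99/66 651/-101/71 651/-96/67 656/-99/73 654/-91/64 654/-86/59 656/-85/60 659/-85/63 660/-81/59 663/-80/60 666/-80/62 669/-81/66 669/-75/60 671/-74/59
253 
254 641/-105/61 644/-104/62 647/-104/64 650/-105/67 653/-104/68 654/-102/67 654/-95/60 656/-94/60 658/-92/60 662/-93/64 663/-90/61 665/-88/61 666/-86/60 669/-84/60 670/-82/58 673/-81/59 675/-80/60
255 
(np.float64(344.0869054924131), np.float64(248.4037741373009)) (np.float64(344.1708641342983), np.float64(246.41665877482055))
```

The depth image shows the finger's front face ending near z≈87, about 18 mm above the bar key, even though the TCP reads 69. There's no force, so the tips haven't made contact. I'll continue down in small steps.

Call:
play_rows:
  targets: [0, 0, 0, 0.04, 0, 0, 0, 0, 0, 0, 0.03, 0, 0, 0, 0, 0, 0, 0.03, 0, 0, 0, 0, 0, 0, 0, 0, 0, 0, 0, 0, 0, 0, 0, 0, 0, 0, 0, 0, 0, 0, 0, 0, 0, 0, 0, 0, 0, 0, 0, 0, 0, 0, 0, 0, 0, 0]

```text
time: 7.3
eef_pos: [645.5, -78.1, 61.9]
tcp_rot: [180.0, -0.0, 96.9]
ft_force: [-0.5, -0.6, -0.5]
opening: 0.1
grasp_force: 0.0
```

```bash
cat >> h.py <<'E'
def cloud(n,box):
    p,d=load(n); c=ctrl.camera_params(n); u0,u1,v0,v1=box
    v,u=np.mgrid[v0:v1,u0:u1]; D=d[v0:v1,u0:u1]
    X=np.stack([(u-c['cx'])/c['fx']*D,(v-c['cy'])/c['fy']*D,D],-1)-np.array(c['t'])
    return X@np.array(c['R'])
E
python3 - <<'E'
from h import *
cam('scene'); W=cloud('scene',(334,362,228,262))
delta((646,-77,71))
for r in range(8,24,1): print(228+r,' '.join(f"{a:.0f}/{b:.0f}/{z:.0f}" for a,b,z in W[r,6:14]))
E
```

```text
t 7.35 pos [645.5 -78.1  61.8] rot [179.99   0.    96.94] F [-0.6 -0.2 -0. ] tool d mm [ 1.   0.6 -9.2] units [ 0.014  0.008 -0.122]
236 636/-85/110 641/-89/116 643/-87/116 644/-84/114 651/-89/122 653/-89/124 657/-89/126 658/-87/125
237 636/-85/106 642/-89/113 645/-90/116 646/-87/114 650/-89/118 654/-90/121 655/-86/119 659/-88/124
238 636/-85/103 641/-88/108 645/-89/111 647/-87/111 648/-85/110 652/-86/113 655/-87/116 655/-81/110
239 635/-84/97 640/-87/103 644/-87/105 646/-87/106 650/-87/109 652/-86/109 653/-82/106 656/-83/109
240 636/-85/94 642/-90/103 644/-87/101 648/-89/105 650/-87/105 653/-88/108 653/-82/103 655/-80/102
241 635/-84/89 642/-88/97 645/-89/100 646/-86/98 650/-87/101 651/-85/100 653/-82/99 657/-84/103
242 637/-86/88 642/-89/95 644/-88/94 649/-90/99 651/-89/100 652/-85/96 654/-83/97 655/-81/96
243 625/-67/60 641/-86/87 644/-88/91 646/-86/91 651/-89/96 652/-85/94 653/-81/90 656/-81/92
244 628/-71/61 642/-89/86 644/-86/85 647/-87/88 650/-87/90 651/-84/88 651/-79/83 657/-83/91
245 629/-73/60 644/-91/85 646/-89/85 648/-88/86 651/-87/87 650/-82/81 654/-82/84 657/-82/86
246 631/-76/60 634/-75/60 635/-73/59 642/-79/69 651/-88/84 653/-85/82 648/-73/67 650/-72/68
247 633/-79/59 636/-79/61 642/-83/69 644/-81/68 646/-80/69 649/-79/70 651/-78/70 652/-74/67
248 635/-82/59 641/-86/67 645/-87/70 645/-82/66 648/-83/70 650/-80/68 651/-78/67 652/-73/63
249 638/-87/62 644/-90/69 645/-88/68 648/-87/68 650/-86/69 653/-85/70 652/-79/64 653/-75/60
250 643/-94/67 644/-90/65 647/-91/68 650/-90/68 651/-87/67 652/-83/64 653/-81/62 655/-78/60
251 646/-98/69 648/-96/69 649/-94/68 652/-94/70 653/-91/68 652/-84/60 654/-81/59 656/-80/60
```

Call:
play_rows:
  targets: [0, 0, 0, 0.04, 0, 0, 0, 0, 0, 0, 0.04, 0, 0, 0, 0, 0, 0, 0.04, 0, 0, 0, 0, 0, 0, 0.02, 0, 0, 0, 0, 0, 0, 0, 0, 0, 0, 0, 0, 0, 0, 0, 0, 0, 0, 0, 0, 0, 0, 0, 0, 0, 0, 0, 0, 0, 0, 0]

```text
time: 8.35
eef_pos: [645.3, -78.1, 51.3]
tcp_rot: [-180.0, 0.0, 96.9]
ft_force: [-1.3, 0.7, 1.5]
opening: -0.3
grasp_force: 1.2
```

Call:
play_rows:
  targets: [0, 0, 0, 0.02, 0, 0, 0, 0, 0, 0, 0.02, 0, 0, 0, 0, 0, 0, 0, 0, 0, 0, 0, 0, 0, 0, 0, 0, 0, 0, 0, 0, 0, 0, 0, 0, 0, 0, 0, 0, 0, 0, 0, 0, 0, 0, 0, 0, 0, 0, 0, 0, 0, 0, 0, 0, 0]

```text
time: 9.35
eef_pos: [645.4, -78.1, 48.3]
tcp_rot: [-180.0, -0.0, 96.9]
ft_force: [-1.6, -0.0, 2.7]
opening: -0.1
grasp_force: 1.9
```

```bash
python3 - <<'E'
from h import *
for i in range(4): cam('scene'); delta((646,-77,71))
E
```

```text
t 9.4 pos [645.4 -78.1  48.3] rot [-179.99   -0.     96.93] F [-1.6  0.4  3.6] tool d mm [  1.    0.7 -22.7] units [ 0.014  0.009 -0.303]
t 9.45 pos [645.4 -78.1  48.3] rot [-179.99   -0.     96.94] F [-2.5  0.1  3.4] tool d mm [  1.    0.7 -22.7] units [ 0.013  0.01  -0.303]
t 9.5 pos [645.4 -78.1  48.3] rot [-180.     -0.     96.93] F [-2.   0.5  3.9] tool d mm [  1.    0.7 -22.7] units [ 0.014  0.009 -0.303]
t 9.55 pos [645.4 -78.1  48.3] rot [-179.99   -0.     96.93] F [-2.  -0.3  3.4] tool d mm [  1.    0.7 -22.7] units [ 0.014  0.009 -0.303]
```

Call:
play_rows:
  targets: [0, 0, 0, 0.02, 0, 0, 0, 0, 0, 0, 0.01, 0, 0, 0, 0, 0, 0, 0, 0, 0, 0, 0, 0, 0, 0, 0, 0, 0, 0, 0, 0, 0, 0, 0, 0, 0, 0, 0, 0, 0, 0, 0, 0, 0, 0, 0, 0, 0, 0, 0, 0, 0, 0, 0, 0, 0]

```text
time: 10.55
eef_pos: [645.5, -78.1, 48.1]
tcp_rot: [-180.0, 0.0, 96.9]
ft_force: [-6.4, -0.2, 12.3]
opening: -0.2
grasp_force: 6.3
```

```bash
python3 - <<'E'
from h import *
for i in range(3): cam('scene'); delta((646,-77,71))
p,d=load('scene')
cv2.imwrite('pics/bar3.png',cv2.resize(p[215:270,320:390,::-1],None,fx=9,fy=9,interpolation=cv2.INTER_CUBIC))
E
```

```text
t 10.6 pos [645.5 -78.1  48.1] rot [-1.7997e+02  4.0000e-02  9.6930e+01] F [-6.3  0.2 13.2] tool d mm [  1.    0.6 -22.9] units [ 0.013  0.008 -0.306]
t 10.65 pos [645.5 -78.1  48.1] rot [-1.7997e+02  4.0000e-02  9.6930e+01] F [-6.3 -0.2 13.5] tool d mm [  1.    0.6 -22.9] units [ 0.013  0.008 -0.306]
t 10.7 pos [645.5 -78.1  48.1] rot [-1.7996e+02  4.0000e-02  9.6930e+01] F [-6.5  0.8 12.9] tool d mm [  1.    0.6 -22.9] units [ 0.013  0.009 -0.306]
```

View pics/bar3.png

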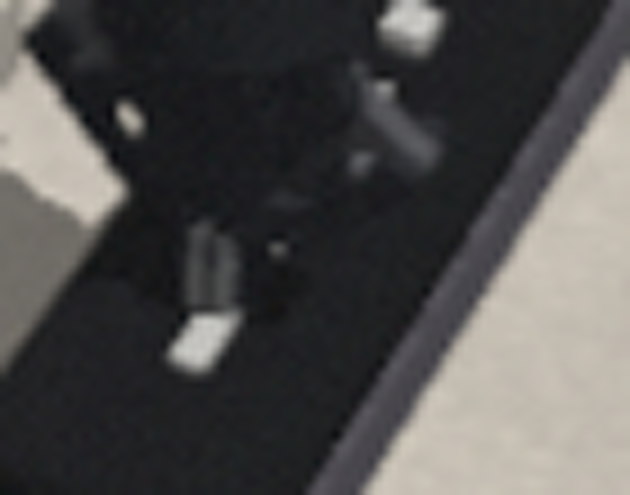

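The key bottomed out at TCP z≈48.2 with 13 N, so the bar key is fully down and the fingertip sits about 15 mm above the reported TCP z. Now I lift and move to the rocker's raised end.

Call:
play_rows:
  targets: [0, 0, 0, -0.15, 0, 0, 0, 0, 0, 0, -0.15, 0, 0, 0, 0, 0, 0, -0.1, 0, 0, 0, 0, 0, 0, 0, 0, 0, 0, 0, 0.39, 0, 0, 0, 0, 0, 0, 0.39, 0, 0, 0, 0, 0, 0, 0.39, 0, 0, 0, 0, 0, 0, 0.39, 0, 0, 0, 0, 0]

```text
time: 11.7
eef_pos: [630.8, 38.9, 75.4]
tcp_rot: [-180.0, -0.0, 96.9]
ft_force: [-0.0, 0.3, -0.2]
opening: -0.1
grasp_force: 0.0
```

Call:
play_rows:
  targets: [0, 0.39, 0, 0, 0, 0, 0, 0, 0.39, 0, 0, 0, 0, 0, 0, 0.39, 0, 0, 0, 0, 0, 0, 0.39, 0, 0, 0, 0, 0, 0, 0, 0, 0, 0, 0, 0, 0, 0, 0, 0, 0, 0, 0, 0, 0, 0, 0, 0, 0, 0, 0, 0, 0, 0, 0, 0, 0]

```text
time: 12.7
eef_pos: [617.6, 152.3, 75.9]
tcp_rot: [-180.0, 0.0, 96.8]
ft_force: [0.4, 0.4, -0.2]
opening: 0.2
grasp_force: 0.0
```

```bash
python3 - <<'E'
from h import *
p,d=cam('scene'); delta((618,156,58))
q=p[165:245,325:425]
cv2.imwrite('pics/rock.png',cv2.resize(q[:,:,::-1],None,fx=7,fy=7,interpolation=cv2.INTER_CUBIC))
W=cloud('scene',(355,370,218,250)); 
b=[w for w in cloud('scene',(338,352,240,254)).reshape(-1,3) if abs((w[0]-645.5)*.9927+(w[1]+78)*.1206)<5 and abs(w[1]+78)<25]
print('bar top z',np.median(np.array(b)[:,2]))
E
```

```text
t 12.75 pos [617.5 152.8  75.9] rot [-1.800e+02  3.000e-02  9.683e+01] F [-0.2 -0.3  0.1] tool d mm [ 3.2  0.8 17.9] units [0.042 0.011 0.239]
bar top z 68.49830542196183
```

View pics/rock.png

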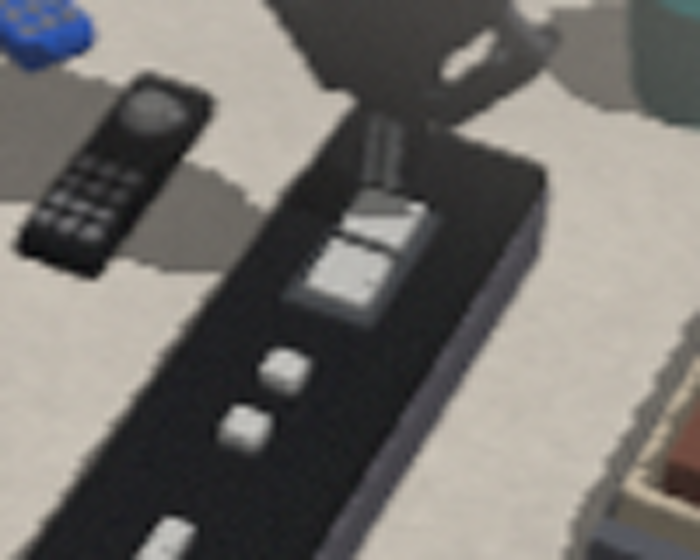

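The bar key is up again (z≈68.5) and the fingers are over the rocker's +y half at crop (380,190). I'll press it gradually.

Call:
play_rows:
  targets: [0, 0.04, 0, 0.12, 0, 0, 0, 0, 0, 0, 0.08, 0, 0, 0, 0, 0, 0, 0.03, 0, 0, 0, 0, 0, 0, 0.03, 0, 0, 0, 0, 0, 0, 0.02, 0, 0, 0, 0, 0, 0, 0.02, 0, 0, 0, 0, 0, 0, 0, 0, 0, 0, 0, 0, 0, 0, 0, 0, 0]

```text
time: 13.75
eef_pos: [617.2, 157.2, 53.7]
tcp_rot: [180.0, -0.0, 96.9]
ft_force: [-1.0, 0.2, 0.5]
opening: -0.2
grasp_force: 0.3
```

Call:
play_rows:
  targets: [0, 0, 0, 0.02, 0, 0, 0, 0, 0, 0, 0.02, 0, 0, 0, 0, 0, 0, 0.02, 0, 0, 0, 0, 0, 0, 0, 0, 0, 0, 0, 0, 0, 0, 0, 0, 0, 0, 0, 0, 0, 0, 0, 0, 0, 0, 0, 0, 0, 0, 0, 0, 0, 0, 0, 0, 0, 0]

```text
time: 14.75
eef_pos: [617.3, 157.5, 51.5]
tcp_rot: [180.0, 0.0, 96.9]
ft_force: [-3.6, -0.7, 11.9]
opening: -0.5
grasp_force: 5.7
```

Call:
play_rows:
  targets: [0, 0, 0, -0.15, 0, 0, 0, 0, 0, 0, -0.15, 0, 0, 0, 0, 0, 0, -0.15, 0, 0, 0, 0, 0, 0.2, -0.38, 0, 0, 0, 0, 0, 0.2, -0.38, 0, 0, 0, 0, 0, 0.2, -0.38, 0, 0, 0, 0, 0, 0.2, -0.38, 0, 0, 0, 0, 0, 0, -0.38, 0, 0, 0, 0]

```text
invalid input at $.targets: expected a multiple of 7 numbers
```

```bash
python3 - <<'E'
from h import *
p,d=cam('scene'); delta((467.5,200.6,11))
ax=np.array([-.122,.9925]); W=cloud('scene',(355,400,180,222)).reshape(-1,3)
r=W[:,:2]-[621,131.2]; s=r@ax; w=r@[.9925,.122]
for a,b in((-30,-22),(-22,-12),(-12,-2),(2,12),(12,22),(22,30)):
    k=(s>a)&(s<b)&(abs(w)<11)&(W[:,2]<80); print(a,b,k.sum(),np.median(W[k,2]).round(1) if k.any() else '')
cv2.imwrite('pics/pair.png',cv2.resize(p[130:220,310:420,::-1],None,fx=6,fy=6,interpolation=cv2.INTER_CUBIC))
t,dt=cam('top')
g=t[196:220,255:275].min(2); k,l,s,c=cv2.connectedComponentsWithStats((g>90).astype(np.uint8)); print(s[1:].tolist(),c[1:]+[255,196])
E
```

```text
t 14.8 pos [617.3 157.5  51.4] rot [1.7996e+02 4.0000e-02 9.6930e+01] F [-3.8 -0.3 12.3] tool d mm [  60.9 -143.5   40.3] units [ 0.812 -1.914  0.537]
-30 -22 29 69.2
-22 -12 17 71.9
-12 -2 10 70.7
2 12 13 69.3
12 22 29 69.8
22 30 2 66.7
[[0, 0, 11, 24, 96]] [[258.5        202.63541667]]
```

View pics/pair.png

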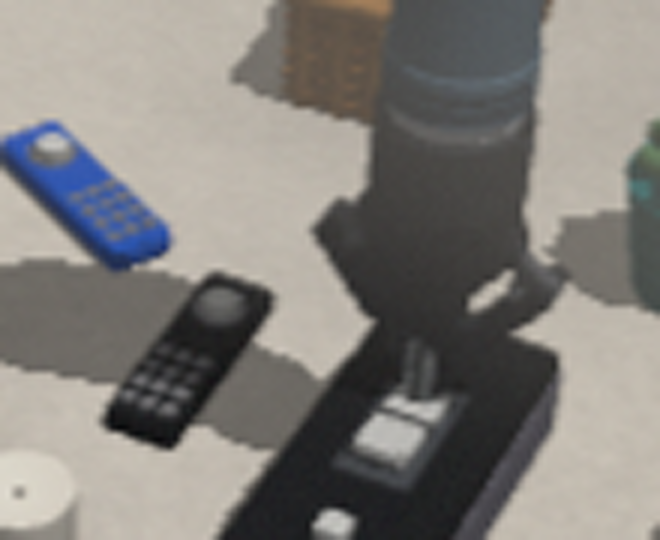

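The move was refused because of a miscounted row. The picture shows the tips still on the rocker's +y end, now tipped, with the short remote's key at crop (220,303). I'll resend it.

Call:
play_rows:
  targets: [0, 0, 0, -0.15, 0, 0, 0, 0, 0, 0, -0.15, 0, 0, 0, 0, 0, 0, -0.15, 0, 0, 0, 0, 0.2, -0.38, 0, 0, 0, 0, 0, 0.2, -0.38, 0, 0, 0, 0, 0, 0.2, -0.38, 0, 0, 0, 0, 0, 0.2, -0.38, 0, 0, 0, 0, 0, 0, -0.38, 0, 0, 0, 0]

```text
time: 15.85
eef_pos: [467.1, 201.3, 83.5]
tcp_rot: [179.9, -0.1, 97.1]
ft_force: [1.2, -0.5, 0.1]
opening: 0.1
grasp_force: 0.0
```

```bash
python3 - <<'E'
from h import *
p,d=cam('scene'); p,d=cam('scene'); delta((467.5,200.6,11))
ax=np.array([-.122,.9925]); W=cloud('scene',(355,400,180,222)).reshape(-1,3)
r=W[:,:2]-[621,131.2]; s=r@ax; w=r@[.9925,.122]
for a,b in((-30,-22),(-22,-12),(-12,-2),(2,12),(12,22),(22,30)):
    k=(s>a)&(s<b)&(abs(w)<11)&(W[:,2]<80); print(a,b,k.sum(),np.median(W[k,2]).round(1) if k.any() else '')
cv2.imwrite('pics/pair2.png',cv2.resize(p[130:220,310:420,::-1],None,fx=6,fy=6,interpolation=cv2.INTER_CUBIC))
E
```

```text
t 15.95 pos [464.4 199.4  82.5] rot [-1.7982e+02  1.1000e-01  9.7120e+01] F [-0.6  0.4  0.4] tool d mm [ 1.   3.5 71.5] units [0.013 0.046 0.953]
-30 -22 38 68.6
-22 -12 11 72.0
-12 -2 15 70.5
2 12 12 68.0
12 22 19 67.9
22 30 9 66.5
```

View pics/pair2.png

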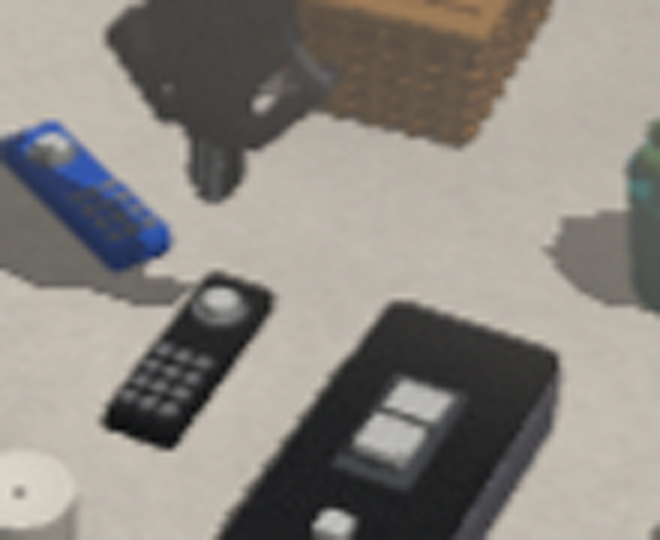

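The rocker is fully over: z falls from 72 at its -y end to 66.5 at its +y end. The fingers are above the pair key, with the key at crop (222,300). Descending.

Call:
play_rows:
  targets: [0, 0.01, 0.03, 0.15, 0, 0, 0, 0, 0, 0, 0.15, 0, 0, 0, 0, 0, 0, 0.15, 0, 0, 0, 0, 0, 0, 0.15, 0, 0, 0, 0, 0, 0, 0.15, 0, 0, 0, 0, 0, 0, 0.1, 0, 0, 0, 0, 0, 0, 0, 0, 0, 0, 0, 0, 0, 0, 0, 0, 0]

```text
time: 16.95
eef_pos: [470.6, 200.8, 19.3]
tcp_rot: [180.0, -0.0, 96.9]
ft_force: [0.2, -0.3, -0.6]
opening: -0.1
grasp_force: 0.0
```

```bash
python3 - <<'E'
from h import *
p,d=cam('scene'); delta((467.5,200.6,11))
cv2.imwrite('pics/pair3.png',cv2.resize(p[150:210,315:385,::-1],None,fx=9,fy=9,interpolation=cv2.INTER_CUBIC))
W=cloud('scene',(335,360,160,190)).reshape(-1,3)
k=(abs(W[:,0]-467)<25)&(abs(W[:,1]-200)<20)&(W[:,2]>33)&(W[:,2]<75); print('finger x',W[k,0].min(),W[k,0].max(),'y',np.percentile(W[k,1],[5,50,95]),'zmin',np.percentile(W[k,2],3))
E
```

```text
t 17.0 pos [470.7 200.8  19.5] rot [ 1.7994e+02 -1.0000e-02  9.6940e+01] F [ 0.3  0.2 -0.4] tool d mm [ 0.2 -3.2  8.5] units [ 0.002 -0.043  0.113]
finger x 455.26667127380097 485.4319850469516 y [188.74146617 193.64569405 204.40428122] zmin 39.16454015471485
```

View pics/pair3.png

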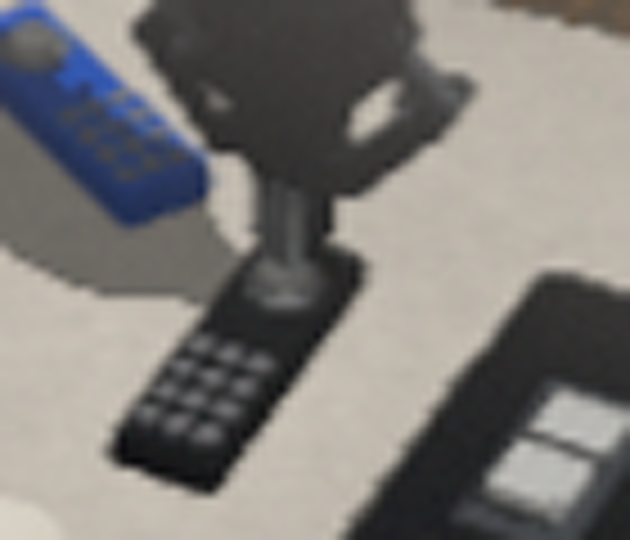

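The fingertips are directly above the short remote's round key, at crop (285,280). I'll nudge slightly and press slowly.

Call:
play_rows:
  targets: [0, 0, -0.03, 0.04, 0, 0, 0, 0, 0, 0, 0.04, 0, 0, 0, 0, 0, 0, 0.03, 0, 0, 0, 0, 0, 0, 0.02, 0, 0, 0, 0, 0, 0, 0.02, 0, 0, 0, 0, 0, 0, 0, 0, 0, 0, 0, 0, 0, 0, 0, 0, 0, 0, 0, 0, 0, 0, 0, 0]

```text
time: 18.0
eef_pos: [467.9, 200.2, 7.9]
tcp_rot: [-180.0, 0.0, 96.9]
ft_force: [-0.4, -0.8, 2.7]
opening: 0.4
grasp_force: 1.5
```

Call:
play_rows:
  targets: [0, 0, 0, 0.02, 0, 0, 0, 0, 0, 0, 0.02, 0, 0, 0, 0, 0, 0, 0, 0, 0, 0, 0, 0, 0, 0, 0, 0, 0, 0, 0, 0, 0, 0, 0, 0, 0, 0, 0, 0, 0, 0, 0, 0, 0, 0, 0, 0, 0, 0, 0, 0, 0, 0, 0, 0, 0]

```text
time: 19.0
eef_pos: [468.0, 200.2, 6.0]
tcp_rot: [-180.0, 0.1, 96.9]
ft_force: [-5.0, -2.8, 14.1]
opening: 0.1
grasp_force: 6.6
```

The key bottomed at TCP z≈6.0 with 14 N, as predicted. I'll make a quick stability check and then hand in.

```bash
python3 - <<'E'
from h import *
for i in range(4): p,d=cam('scene')
s=ctrl.get_state(); print(s['time'],np.round(s['eef_pos'],1),np.round(s['ft_force'],1))
# remote's far (-x) end, pads side: dark blob unchanged?
W=cloud('scene',(322,350,178,206)).reshape(-1,3); m=(p[178:206,322:350].max(2)<60).reshape(-1)&(W[:,2]>8)&(W[:,2]<26)
print('remote top z',np.median(W[m,2]),'ymin',W[m,1].min())
F=s['ft_force'][2]; e=s['eef_pos'][2]
if F>5 and e<7.5: print(ctrl.job_done())
E
```

```text
19.2 [468.  200.2   6. ] [-4.6 -2.3 13.9]
remote top z 17.29097112306362 ymin 98.96971456738927
the job is handed in; nothing more can be done
None
```

I pressed and released the bar key, tipped the rocker fully over, and handed the job in at 19.2 s with the short remote's round key held down at about 14 N. The verdict was not shown.

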